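# Pop the black-capped pot out of its push-to-release well and stand it in the saucer

## Task

Press the black-capped pigment pot all the way down in its well and let go, so that its lift springs up and the pot stands raised by itself; then take it out and stand it upright in the green saucer without dropping it. Leave the two white-capped pots down in their wells.

Things in the scene. Friction and masses are not known exactly. Their poses are not given: they have to be found in the camera images.
- dock: Wooden block with a black foot band, fixed to the table, 84 x 240 mm, 55 mm high, with three round wells in a row, each 45 mm across with a push-to-release spring lift as its floor. Origin: centre of its underside; y runs along the row of wells, z up.
- well_0 (a point): Centre of the mouth of the well at the dock's +y end, in the plane of the dock's top (55 mm above the table).
- well_1 (a point): The same point of the middle well.
- well_2 (a point): The same point of the well at the dock's -y end.
- lift_0 (a joint): Lift of well_0, height of its floor in m. 0: latched, floor 36.5 mm below the dock's top; -0.0075: pressed in to a firm stop; +0.030: sprung up, floor 6.5 mm below the top. Pressing the pot on it straight down to the stop (4 to 5 N; trips past 6 mm) and letting go makes the lift rise and stay up, the pot loose on it. A second full press latches it again.
- lift_1 (a joint): The same for well_1, same values and behaviour.
- lift_2 (a joint): The same for well_2, same values and behaviour.
- pot_b_mid (a point): Centre (half-way up) of the loose rust-red pigment pot with the black screw cap, the one to fetch: 37 mm in diameter, 46 mm high, about 80 g. It stands upright in one of the three wells; latched down, its flat cap stands 9.5 mm above the dock's top, sprung up 39.5 mm.
- pot_a_mid (a point): Centre (half-way up) of the loose blue pigment pot with a white cap: 42 mm in diameter, 53 mm high, in another well; cap 16.5 mm above the dock's top.
- pot_d_mid (a point): Centre (half-way up) of the loose purple pigment pot with a white cap: 41 mm in diameter, 50 mm high, in another well; cap 13.5 mm above the dock's top.
- saucer_mid (a point): Centre (half-way up, 6 mm above the table) of the green plastic saucer, loose on the table: a round shallow dish 82 mm in diameter, 12 mm high, about 66 mm wide inside at its floor, which is 4 mm thick.

How it is judged:
By the outcome, as a careful person would: the job done as asked, in the order asked, and still so for the second after the job is handed in, with the robot touching nothing.
It also fails if it takes over 45 s, if anything falls off the work surface, if the arm or the gripper's body presses on something with over 40 N, if the wrist force passes 120 N, or if a joint passes its speed limit or range.

## Robot

A 6-joint arm with a two-finger parallel gripper is mounted at the origin on a cart in front of the work surface, level with it; the furniture and walls round the work are solid. World frame = base frame: x ahead of the robot, y to its left, z up, the work surface at z = 0. Lengths are in m, angles in rad, forces in N, time in s.
With the tool pointing down it reaches from about 0.3 to 0.95 m from the base axis. Payload 3.1 kg.
Tool frame: the origin (TCP) lies on the centre line of the jaws, within the pads' length; the fingertips stand 25 mm ahead of it and the grasp point (between the pads) lies 6 mm ahead of it (bot.nose_length is the distance from the TCP to the fingertips, in m); z points along the fingers, y is the direction in which the jaws open and shut (so a half turn about z gives the same grasp; the last joint's range is limited). The gripper opens to 85 mm and grips with 20 to 120 N. Pads are 22 mm wide; open, the fingers measure 114 mm over their backs; the gripper's body (76 mm by 85 mm) begins 54 mm behind the grasp point. The pads swing forward as they close: fully open they stand 13 mm farther back than shut.
Start: joints at [-1.192, 0.308, 1.634, -0, 1.2, -0.07], TCP at [0.271, -0.563, 0.256] pointing down, gripper open.
Joint ranges: [-3.06, 3.06], [-0.79, 1.96], [0.05, 2.63], [-1.19, 4.34], [0.05, 2.64], [-2.94, 2.94]. Speed limits (rad/s): [2.79, 2.79, 3.14, 3.14, 3.14, 3.14].

## Interface

Orientations are given as a 3x3 rotation matrix whose columns are the frame's x, y, z axes.
In Python, from rig import bot, cams, job_done gives the robot as it stands.
- The arm moves only by the shell command python3 -m pendant 'ROWS' [FORCE]. ROWS is JSON, a list of rows, each a list of 7 numbers: the finger opening in m, from 0 to 0.0854, then the shift along the tool's x, y, z in m, then the turn, a rotation vector about the tool's x, y, z in degrees. A call has exactly 5 rows; each row shifts and turns the commanded pose from where the row before left it, along the tool's axes as they then stand; what a row does not reach is not made up. A row lasts 1/8 s, in which the tool goes at most 62.5 mm and 10.7 degrees, less where a joint would pass 70% of its speed; a pose out of reach is approached as far as the arm can. A call with a gripper value outside its range is refused whole. The fingers move at their own pace and stop on an object; FORCE is the grip in N (left out, the last holds). Time passes only in rows, so rows that do not move let the fingers close, or fill a call up. It gives the time, the measured TCP pose, the force and the opening at its end, in the units of the state.
- bot.state(): the state, without advancing time (a new reading comes with each control period).
- cams.camera(name): name is "scene" or "top" or "wrist"; returns a dict with "color" (480x640x3 uint8, red, green, blue), "fx", "fy", "cx", "cy" (pixels), "D" ([k1, k2, p1, p2, k3] as OpenCV has them; the pictures are not rectified), "eye" and "rotation" of the camera in the world. Camera axes: x right, y down, z forward; pixel columns grow to the right and rows downward; lengths in m; the calibration is good to about 2 mm. A picture is of the moment at which its call begins. There is no depth.
- job_done(): hands the job in, once; it reports no verdict.
The state is a dict: "time": time; "q": joint angles; "joint_vel": joint speeds; "tau": joint torques, N m; "tool_pos": TCP position; "eef_rot": TCP orientation; "wrist_force": force on the tool from outside, world axes, zero at the start; "moment": the same for the moment, N m; "width": finger opening in m.
Only numpy, scipy, OpenCV 4.12 (cv2) and the standard library are available. Lean on these libraries where they do the work, as an engineer would, in place of code of your own. Each camera call takes 0.05 s, during which the arm holds its last target.

## Working session

There is one attempt and no reset: what is moved stays moved. The work goes in short steps, Python scripts to look and compute and a shell command to move; the robot and the scene stay as the last step left them, time stands still between calls to the robot, and variables do not carry over. Pictures are saved under pics/ and viewed, and the job is handed in when it is done.

```bash
mkdir -p pics; ls; python3 - <<'E'
from rig import bot,cams
import cv2
s=bot.state(); print({k:(s[k] if not hasattr(s[k],'round') else s[k]) for k in s}); print(bot.nose_length)
for n in ["scene","top","wrist"]:
    c=cams.camera(n); cv2.imwrite(f"pics/{n}0.png",c["color"][:,:,::-1]); print(n,c["fx"],c["cx"],c["cy"],c["D"],c["eye"],c["rotation"])
E
```

```text
pics
{'time': 0.0, 'q': array([-1.19173543e+00,  3.08987895e-01,  1.63519279e+00,  1.70477507e-05,
        1.19971117e+00, -6.96893228e-02]), 'joint_vel': array([-0.00191505,  0.00091115, -0.00108914, -0.00012244,  0.00079711,
       -0.00173996]), 'tau': array([-8.93395627e-04, -4.15255451e+01, -2.76661009e+01, -1.34451989e-04,
        1.03754655e-02,  6.55530627e-06]), 'tool_pos': array([ 0.27085032, -0.56240974,  0.2550547 ]), 'eef_rot': array([[ 9.00992775e-01,  4.33833286e-01, -8.36054223e-04],
       [ 4.33834056e-01, -9.00990246e-01,  2.14186227e-03],
       [ 1.75934447e-04, -2.29251123e-03, -9.99997357e-01]]), 'wrist_force': array([ 0.16316975, -0.09961978, -0.24788309]), 'moment': array([-0.00797014,  0.02270796,  0.03205307]), 'width': 0.08523693748958545}
0.025
scene 465.6518130112934 314.29520728228135 237.88526152043767 [-0.01889268  0.          0.          0.          0.        ] [0.20816588 0.48580344 0.70504378] [[-0.80333881 -0.42480303  0.41735972]
 [-0.59547899  0.58145005 -0.55436505]
 [-0.00717787 -0.69387191 -0.72006267]]
top 577.0662483579551 315.5453654947953 251.4494939597227 [-0.0842706  0.         0.         0.         0.       ] [ 0.34965322 -0.00616829  1.18969971] [[-0.01153517 -0.98061714  0.19559389]
 [-0.99990005  0.00971289 -0.01027329]
 [ 0.00817438 -0.19569284 -0.98063117]]
wrist 356.12383344283546 312.2980084378005 235.6831130363079 [-0.01442642  0.          0.          0.          0.        ] [ 0.33177965 -0.53579568  0.37303222] [[ 0.43311857 -0.86911013 -0.23886376]
 [-0.9013351  -0.418169   -0.11282605]
 [-0.00182716  0.26416335 -0.96447622]]
```

View pics/scene0.png

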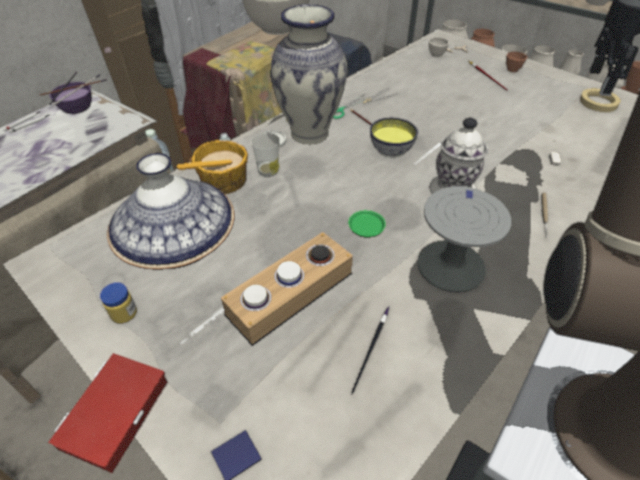

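View pics/top0.png

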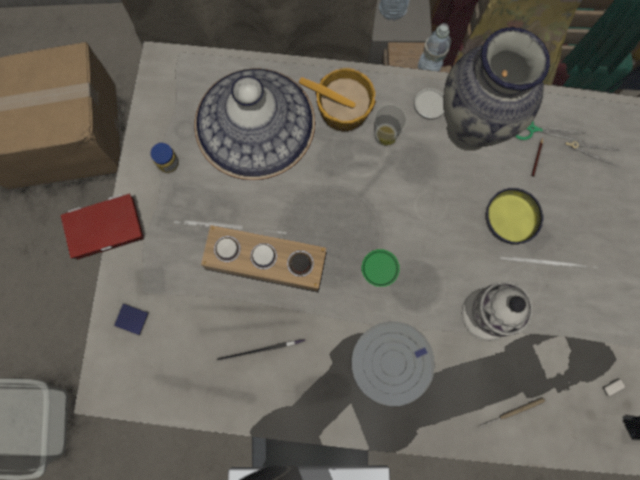

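The scene picture shows the dock with a black cap at (320,253), white caps at (289,272) and (256,296), and the saucer at (367,223). In the top picture the black cap is at (300,263), the white caps at (263,256) and (227,248), and the saucer at (380,267). A tall pedestal stands at top (393,363). Next I'll measure.

```bash
cat > h.py <<'E'
import numpy as np, cv2
from rig import bot,cams
def ray(c,uv):
    K=np.array([[c["fx"],0,c["cx"]],[0,c["fy"],c["cy"]],[0,0,1]])
    p=cv2.undistortPoints(np.array([[uv]],float),K,np.array(c["D"]))[0,0]
    return np.array(c["eye"]),np.array(c["rotation"])@np.array([p[0],p[1],1])
def atz(c,uv,z):
    e,d=ray(c,uv); return e+d*(z-e[2])/d[2]
def tri(obs):
    A=np.zeros((3,3));b=np.zeros(3)
    for c,uv in obs:
        e,d=ray(c,uv); d/=np.linalg.norm(d);P=np.eye(3)-np.outer(d,d);A+=P;b+=P@e
    return np.linalg.solve(A,b)
def proj(c,X):
    K=np.array([[c["fx"],0,c["cx"]],[0,c["fy"],c["cy"]],[0,0,1]])
    R=np.array(c["rotation"]).T
    return cv2.projectPoints(np.array(X,float).reshape(-1,1,3),cv2.Rodrigues(R)[0],-R@np.array(c["eye"]),K,np.array(c["D"]))[0][:,0]
def blob(c,mask,near,r=40):
    m=mask.astype(np.uint8); n,l,st,ce=cv2.connectedComponentsWithStats(m)
    best=[(st[i,4],ce[i],st[i]) for i in range(1,n) if np.hypot(*(ce[i]-near))<r]
    return max(best,key=lambda t:t[0])
E
python3 - <<'E'
from h import *
for n,bl,wh,sa in [("top",(300,263),[(263,256),(227,248)],(380,267)),("scene",(320,253),[(289,272),(256,296)],(367,223))]:
    c=cams.camera(n); im=c["color"].astype(int); hsv=cv2.cvtColor(c["color"],cv2.COLOR_RGB2HSV)
    g=(hsv[...,0]>45)&(hsv[...,0]<80)&(hsv[...,1]>120)
    a,ce,st=blob(c,g,sa); print(n,"saucer",a,ce,st,atz(c,ce,.008))
    a,ce,st=blob(c,im.max(2)<75,bl,15); print("black",a,ce,st,atz(c,ce,.0645))
    for w in wh:
        a,ce,st=blob(c,(im.min(2)>130)&(hsv[...,1]<40),w,12); print("white",a,ce,st,atz(c,ce,.07))
    x0,y0=(190,220) if n=="top" else (215,200)
    crop=c["color"][y0:y0+150,x0:x0+220,::-1]
    cv2.imwrite(f"pics/{n}_z.png",cv2.resize(crop,None,fx=3.6,fy=3.6,interpolation=cv2.INTER_CUBIC))
E
```

```text
top saucer 904 [378.6670354  266.81858407] [362 250  34  35 904] [ 0.55143451 -0.14954382  0.008     ]
black 346 [300.08381503 263.52312139] [290 254  21  21 346] [0.55001176 0.01293633 0.0645    ]
white 310 [262.56451613 254.04516129] [253 244  20  21 310] [0.56879078 0.08689174 0.07      ]
white 274 [225.93065693 247.41605839] [217 239  19  18 274] [0.58290047 0.1597027  0.07      ]
scene saucer 694 [366.38040346 223.43659942] [349 211  36  26 694] [ 0.54771649 -0.15114259  0.008     ]
black 211 [319.69194313 253.52606635] [311 247  19  14 211] [0.54743866 0.01905501 0.0645    ]
white 432 [288.71064815 272.25      ] [275 261  29  26 432] [0.56251771 0.09143636 0.07      ]
white 472 [254.93432203 296.04025424] [240 285  31  26 472] [0.5759776  0.16605998 0.07      ]
```

```bash
sleep 1; python3 -c "
import cv2,numpy as np
a=cv2.imread('pics/top_z.png');b=cv2.imread('pics/scene_z.png')
print(a.shape)
cv2.imwrite('pics/both_z.png',cv2.resize(np.vstack([a,b]),(440,600)))"
```

```text
(540, 792, 3)
```

View pics/top_z.png

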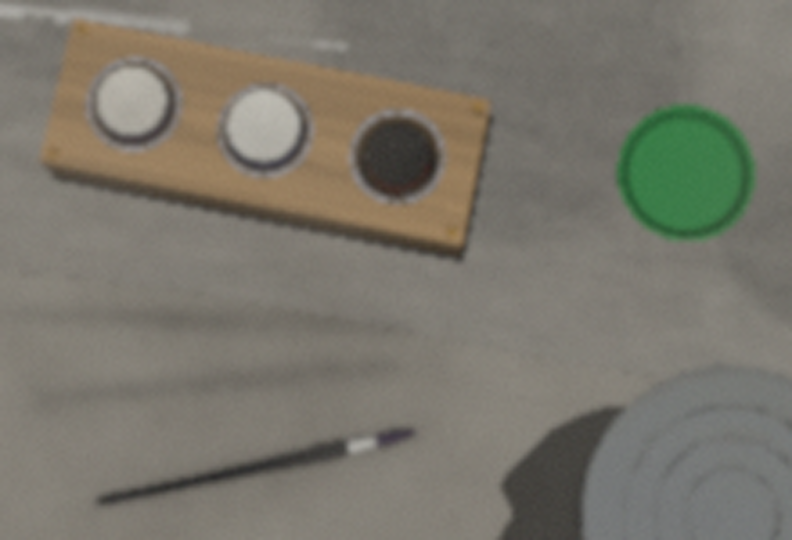

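View pics/scene_z.png

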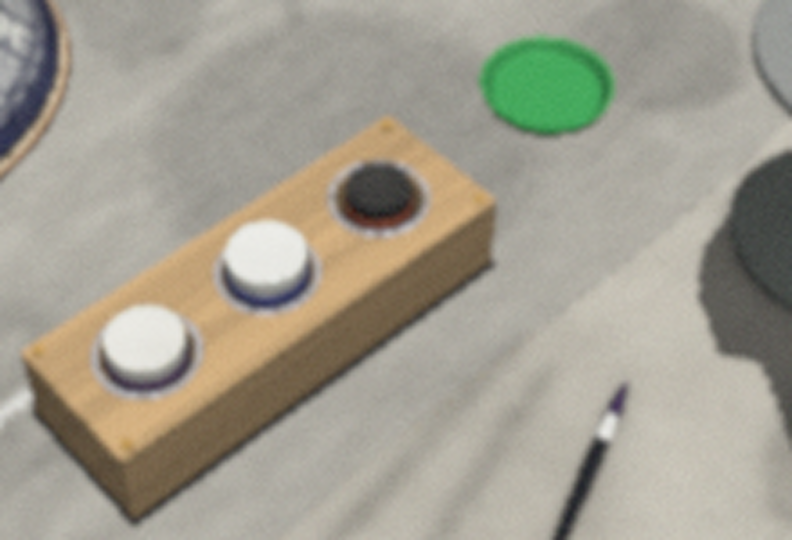

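The zooms show the dock's top corners, the metal well rings (black one's ring centre at top zoom (397,155), scene zoom (379,197)), and the saucer's full outline. I'll check the poses against the dock's dimensions.

```bash
python3 - <<'E'
from h import *
from scipy.optimize import least_squares
C={n:cams.camera(n) for n in("top","scene")}
P={"top":[(75,22),(490,98),(462,247),(42,162)],"scene":[(25,352),(130,458),(495,205),(390,118)]}
O={"top":(190,220),"scene":(215,200)}
px=lambda n,p:(np.array(p)+.5)/3.6-.5+O[n]
# order: top: far-left(+y,+x),(-y,+x),(-y,-x),(+y,-x)
loc=np.array([[.042,.12],[.042,-.12],[-.042,-.12],[-.042,.12]])
obs={"top":[0,1,2,3],"scene":[0,3,2,1]}
def W(v,l,z):
    c,s=np.cos(v[2]),np.sin(v[2]); l=np.atleast_2d(l); return np.c_[v[0]+c*l[:,0]-s*l[:,1],v[1]+s*l[:,0]+c*l[:,1],np.full(len(l),z)]
def fit(ns):
    f=lambda v:np.concatenate([(proj(C[n],W(v,loc[obs[n]],.055))-px(n,P[n])).ravel() for n in ns])
    return least_squares(f,[.56,.09,0])
for ns in (["top"],["scene"],["top","scene"]):
    r=fit(ns); print(ns,r.x[:2],np.degrees(r.x[2]),np.abs(r.fun).max().round(2),"wells",W(r.x,[[0,.0733],[0,0],[0,-.0733]],.055).round(4).tolist())
for n,p in(("top",(397,155)),("scene",(379,197))): print("ring",n,atz(C[n],px(n,p),.055).round(4))
for n,p in(("top",(397,157)),("scene",(379,190))): print("cap",n,atz(C[n],px(n,p),.0645).round(4))
print("captri",tri([("top",0)][:0] or [(C["top"],px("top",(397,155))),(C["scene"],px("scene",(379,197)))]))
for n,p in(("top",(685,172)),("scene",(547,85))): print("saucer",n,atz(C[n],px(n,p),.010).round(4))
print("saucer tri",tri([(C["top"],px("top",(685,172))),(C["scene"],px("scene",(547,85)))]))
# pedestal: disc centre
print("ped tri",tri([(C["top"],(393,363)),(C["scene"],(467,214))]))
print("jar tri",tri([(C["top"],(516,303)),(C["scene"],(470,124))]))
print("vase tri",tri([(C["top"],(514,57)),(C["scene"],(307,16))]))
E
```

```text
['top'] [0.56736226 0.08607467] -11.620826319336096 0.71 wells [[0.5821, 0.1579, 0.055], [0.5674, 0.0861, 0.055], [0.5526, 0.0143, 0.055]]
['scene'] [0.56448876 0.08676602] -11.773675322000098 1.49 wells [[0.5794, 0.1585, 0.055], [0.5645, 0.0868, 0.055], [0.5495, 0.015, 0.055]]
['top', 'scene'] [0.56595733 0.08623453] -11.662214618508782 2.09 wells [[0.5808, 0.158, 0.055], [0.566, 0.0862, 0.055], [0.5511, 0.0144, 0.055]]
ring top [0.5534 0.0134 0.055 ]
ring scene [0.5509 0.0136 0.055 ]
cap top [0.5506 0.0133 0.0645]
cap scene [0.5487 0.0166 0.0645]
captri [0.55261641 0.01298813 0.05373739]
saucer top [ 0.5498 -0.1519  0.01  ]
saucer scene [ 0.5467 -0.1501  0.01  ]
saucer tri [ 0.54930575 -0.152645    0.00684612]
ped tri [ 0.35262142 -0.15388616  0.14159972]
jar tri [ 0.4523755  -0.37439523  0.17499135]
vase tri [ 0.86118358 -0.36057358  0.30634007]
```

Measurements agree to 2–3 mm. The black pot is in well_2 at about (0.551, 0.014), with yaw −11.7°, and the saucer is at about (0.549, −0.151). The pedestal top is 0.14 m high and the jar 0.175 m. First I'll turn the jaws across the row, close them and lift slightly.

```bash
python3 -m pendant '[[0,0,0,-0.006,0,0,-10.5],[0,0,0,-0.006,0,0,-10.5],[0,0,0,-0.006,0,0,-10.5],[0,0,0,-0.006,0,0,-10.5],[0,0,0,-0.006,0,0,-10.5]]' 40
cat >> h.py <<'E'
def go(target,tip=None):
    s=bot.state(); R=np.array(s["eef_rot"]); p=np.array(s["tool_pos"])
    print("t",round(s["time"],2),"p",p.round(4),"w",round(s["width"],4),"F",np.round(s["wrist_force"],1),"z",R[:,2].round(4),"yawY",round(np.degrees(np.arctan2(R[1,1],R[0,1])),2))
    if target is not None: print("shift tool mm",(R.T@(np.array(target)-p)*1000).round(1))
E
python3 -c "
from h import *
go([.551,.0142,.2])"
```

```text
time: 0.98
tool_pos: [0.2711, -0.5631, 0.2864]
eef_rot: [[0.198, 0.98, -0.0], [0.98, -0.198, 0.0], [0.0, -0.0, -1.0]]
wrist_force: [-0.2, 0.5, -0.1]
width: 0.0004
t 0.97 p [ 0.2711 -0.5631  0.2864] w 0.0004 F [-0.2  0.5 -0.1] z [-1.e-04  1.e-04 -1.e+00] yawY -11.44
shift tool mm [621.3 159.8  86.4]
```

```bash
python3 -m pendant '[[0,0.04,0.01,0,0,0,0],[0,0.056,0.0145,0,0,0,0],[0,0.056,0.0145,0,0,0,0],[0,0.056,0.0145,0,0,0,0],[0,0.056,0.0145,0,0,0,0]]'
python3 -m pendant '[[0,0.056,0.0145,0,0,0,0],[0,0.056,0.0145,0,0,0,0],[0,0.056,0.0145,0,0,0,0],[0,0.056,0.0145,0,0,0,0],[0,0.056,0.0145,0,0,0,0]]'
python3 -c "
from h import *
go([.551,.0142,.14])"
```

```text
time: 1.6
tool_pos: [0.3923, -0.317, 0.2865]
eef_rot: [[0.205, 0.979, 0.001], [0.979, -0.205, -0.0], [-0.0, 0.001, -1.0]]
wrist_force: [1.4, 0.8, 0.3]
width: 0.0
time: 2.22
tool_pos: [0.5205, -0.0575, 0.2866]
eef_rot: [[0.204, 0.979, 0.001], [0.979, -0.204, -0.0], [-0.0, 0.001, -1.0]]
wrist_force: [0.4, -1.1, 0.8]
width: -0.0001
t 2.23 p [ 0.5205 -0.0575  0.2866] w -0.0001 F [ 0.4 -1.1  0.8] z [ 1.e-03 -4.e-04 -1.e+00] yawY -11.78
shift tool mm [ 76.5  15.  146.7]
```

```bash
python3 -m pendant '[[0,0.03,0.006,0.02,0,0,0],[0,0.03,0.006,0.03,0,0,0],[0,0.012,0.002,0.04,0,0,0],[0,0,0,0.03,0,0,0],[0,0,0,0,0,0,0]]'
python3 - <<'E'
from h import *
go([.551,.0142,.14])
c=cams.camera("wrist"); cv2.imwrite("pics/w1.png",c["color"][:,:,::-1])
print(proj(c,[[.551,.0142,.0645],[.552,.0138,.055],[.566,.0862,.055]]).round(1))
d=cams.camera("scene"); cv2.imwrite("pics/s1.png",cv2.resize(d["color"][150:350,200:420,::-1],None,fx=3,fy=3,interpolation=cv2.INTER_CUBIC))
E
```

```text
time: 2.85
tool_pos: [0.5457, 0.0087, 0.1635]
eef_rot: [[0.204, 0.979, -0.007], [0.979, -0.204, 0.0], [-0.001, -0.007, -1.0]]
wrist_force: [0.0, 0.2, 1.2]
width: -0.0
t 2.85 p [0.5457 0.0087 0.1635] w -0.0 F [0.  0.2 1.2] z [-6.7e-03  4.0e-04 -1.0e+00] yawY -11.76
shift tool mm [ 6.4  4.2 23.5]
[[318.3 234. ]
 [319.7 230.5]
 [318.5 112.1]]
```

View pics/w1.png

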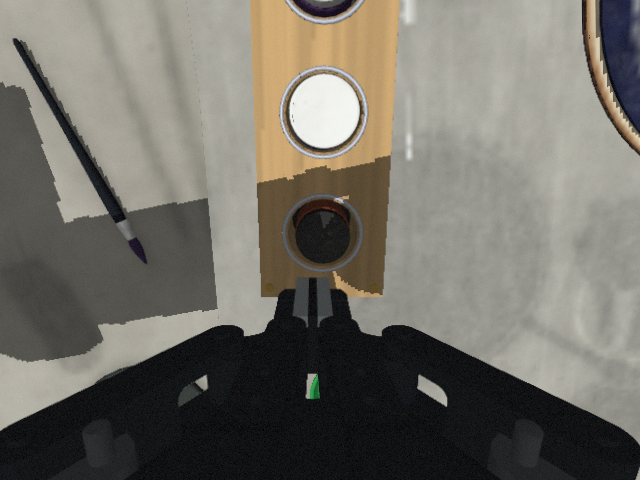

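View pics/s1.png

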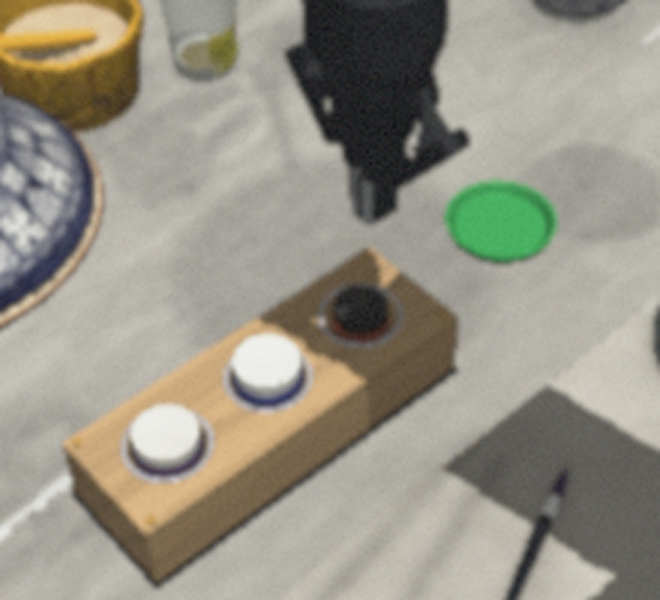

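The wrist picture shows the black cap at (322,235) and its ring at (323,232), about 3 px right of my prediction. That points to about 2 mm more in dock x.

```bash
python3 -m pendant '[[0,0.004,0.004,0.005,0,0,0],[0,0,0,0.005,0,0,0],[0,0,0,0,0,0,0],[0,0,0,0,0,0,0],[0,0,0,0,0,0,0]]'
python3 - <<'E'
from h import *
c=cams.camera("wrist"); hsv=cv2.cvtColor(c["color"],cv2.COLOR_RGB2HSV)
cv2.imwrite("pics/w2.png",c["color"][:,:,::-1])
print(proj(c,[[.551,.0142,.0645],[.5528,.0138,.0645]]).round(1))
w=[atz(c,u,.0645).round(4) for u in [(322,235)]]
go([.5525,.0138,.1])
E
```

```text
time: 3.58
tool_pos: [0.553, 0.0114, 0.1565]
eef_rot: [[0.204, 0.979, 0.0], [0.979, -0.204, -0.0], [0.0, 0.0, -1.0]]
wrist_force: [-0.6, 0.6, 0.4]
width: -0.0001
[[306.6 243.6]
 [309.6 243.6]]
t 3.62 p [0.553  0.0114 0.1564] w 0.0001 F [ 0.3 -0.3 -0.6] z [ 3.e-04 -0.e+00 -1.e+00] yawY -11.79
shift tool mm [ 2.3 -1.  56.4]
```

View pics/w2.png

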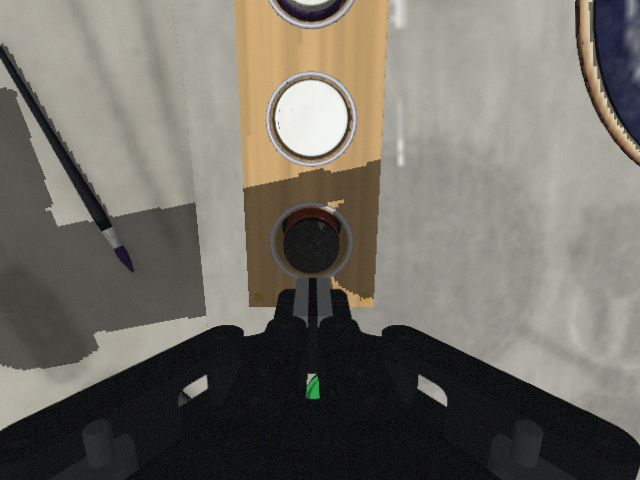

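The cap at (311.5,245) is now in line with the fingers at u≈313. I'll go down to just above it.

```bash
python3 -m pendant '[[0,0.0015,0,0.02,0,0,0],[0,0,0,0.02,0,0,0],[0,0,0,0.015,0,0,0],[0,0,0,0.006,0,0,0],[0,0,0,0,0,0,0]]'
python3 - <<'E'
from h import *
go([.553,.0130,.0895])
c=cams.camera("wrist"); cv2.imwrite("pics/w3.png",c["color"][:,:,::-1])
E
```

```text
time: 4.25
tool_pos: [0.5531, 0.0129, 0.095]
eef_rot: [[0.204, 0.979, -0.001], [0.979, -0.204, 0.0], [-0.0, -0.001, -1.0]]
wrist_force: [0.1, 0.4, -0.5]
width: -0.0
t 4.25 p [0.5531 0.0129 0.095 ] w -0.0 F [ 0.1  0.4 -0.5] z [-6.e-04  0.e+00 -1.e+00] yawY -11.79
shift tool mm [ 0.1 -0.1  5.5]
```

View pics/w3.png

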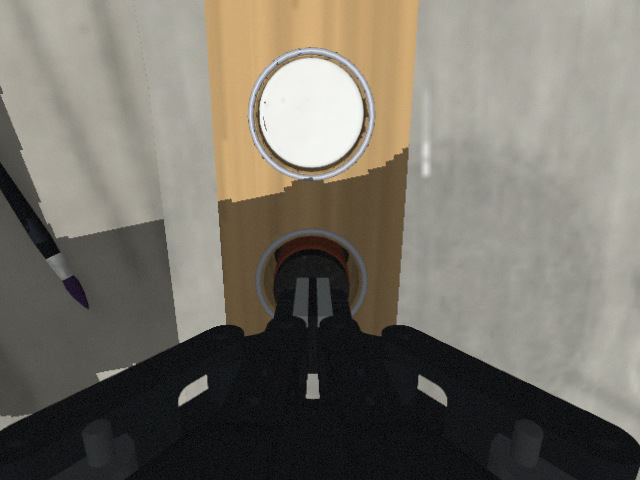

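```bash
python3 - <<'E'
from h import *
c=cams.camera("wrist"); s=bot.state();R=s["eef_rot"];p=s["tool_pos"]
for x in(-.011,0,.011): print(x,proj(c,[p+R@[x,0,.025]]).round(1))
a=np.linspace(0,2*np.pi,200)
for cen in([.553,.013],[.552,.0142]):
    q=proj(c,np.c_[cen[0]+.0185*np.cos(a),cen[1]+.0185*np.sin(a),a*0+.0645]); print(q.min(0),q.max(0))
im=c["color"][220:340,240:390,::-1]; im=cv2.convertScaleAbs(im,alpha=2.5)
cv2.imwrite("pics/w3z.png",cv2.resize(im,None,fx=5,fy=5,interpolation=cv2.INTER_CUBIC))
E
```

```text
-0.011 [[311.1 315.8]]
0 [[311. 293.]]
0.011 [[311.  269.2]]
[267.96785921 247.9958481 ] [349.9089185  323.87173679]
[265.17822532 245.8784166 ] [347.2541077  322.00280445]
```

View pics/w3z.png

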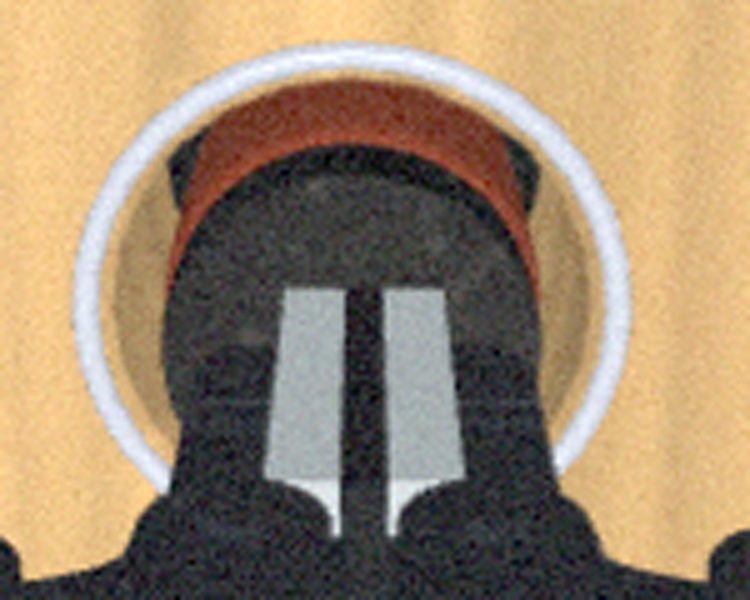

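The cap is laterally centred under the tip, and the pads may sit 2–3 mm towards me. I'll shift 2 mm along tool x and press, watching the force.

```bash
python3 -m pendant '[[0,0.002,0,0.003,0,0,0],[0,0,0,0.003,0,0,0],[0,0,0,0.002,0,0,0],[0,0,0,0.002,0,0,0],[0,0,0,0,0,0,0]]'
```

```text
time: 4.97
tool_pos: [0.5542, 0.015, 0.0856]
eef_rot: [[0.204, 0.979, 0.001], [0.979, -0.204, 0.0], [0.0, 0.001, -1.0]]
wrist_force: [0.8, 1.8, 4.2]
width: 0.0001
```

```bash
python3 -m pendant '[[0,0,0,0.002,0,0,0],[0,0,0,0.001,0,0,0],[0,0,0,0.001,0,0,0],[0,0,0,0.0005,0,0,0],[0,0,0,0,0,0,0]]'
```

```text
time: 5.6
tool_pos: [0.5544, 0.015, 0.0825]
eef_rot: [[0.204, 0.979, 0.001], [0.979, -0.204, 0.0], [0.0, 0.001, -1.0]]
wrist_force: [-2.7, 1.5, 13.5]
width: 0.0002
```

13.5 N means it is on the firm stop. Letting go straight up, with the last rows opening the jaws.

```bash
python3 -m pendant '[[0,0,0,-0.01,0,0,0],[0,0,0,-0.025,0,0,0],[0,0,0,-0.04,0,0,0],[0,0,0,-0.025,0,0,0],[0,0,0,0,0,0,0]]'
python3 - <<'E'
from h import *
go([.553,.013,.15])
c=cams.camera("wrist"); cv2.imwrite("pics/w4.png",c["color"][:,:,::-1])
d=cams.camera("scene"); cv2.imwrite("pics/s4.png",cv2.resize(d["color"][150:350,200:420,::-1],None,fx=3,fy=3,interpolation=cv2.INTER_CUBIC))
print(proj(c,[[.553,.013,.0945],[.553,.013,.0645]]).round(1))
E
```

```text
time: 6.22
tool_pos: [0.5548, 0.0146, 0.1823]
eef_rot: [[0.204, 0.979, 0.004], [0.979, -0.204, -0.001], [0.0, 0.004, -1.0]]
wrist_force: [0.0, -0.3, 0.2]
width: -0.0004
t 6.22 p [0.5548 0.0146 0.1823] w -0.0004 F [ 0.  -0.3  0.2] z [ 3.6e-03 -5.0e-04 -1.0e+00] yawY -11.78
shift tool mm [-1.9 -1.6 32.3]
[[307.9 252.3]
 [308.2 238.8]]
```

View pics/w4.png

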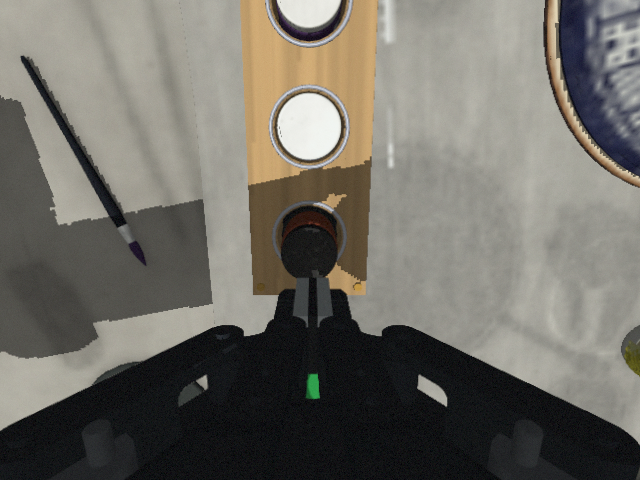

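View pics/s4.png

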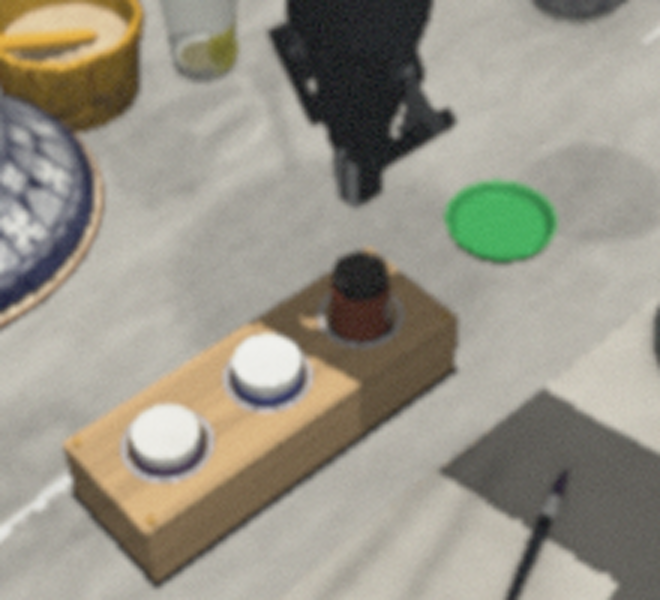

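The lift sprang up. The pot stands upright and raised (scene crop: cap ~(360,275), base at (362,335)), and the wrist view puts the cap at (309,252), as predicted for (0.5535, 0.013, 0.0945). Opening and going down round it.

```bash
python3 -m pendant '[[0.075,-0.001,-0.001,0,0,0,0],[0.075,-0.001,0,0,0,0,0],[0.075,0,0,0.01,0,0,0],[0.075,0,0,0.02,0,0,0],[0.075,0,0,0.01,0,0,0]]' 30
python3 - <<'E'
from h import *
go([.5533,.0132,.083])
c=cams.camera("wrist"); cv2.imwrite("pics/w5.png",c["color"][:,:,::-1])
E
```

```text
time: 6.95
tool_pos: [0.5511, 0.0132, 0.1388]
eef_rot: [[0.204, 0.979, -0.003], [0.979, -0.204, 0.0], [-0.0, -0.003, -1.0]]
wrist_force: [-0.1, -0.2, -0.4]
width: 0.0749
t 6.95 p [0.5511 0.0132 0.1388] w 0.0749 F [-0.1 -0.2 -0.4] z [-3.e-03  2.e-04 -1.e+00] yawY -11.79
shift tool mm [ 0.5  2.3 55.8]
```

View pics/w5.png

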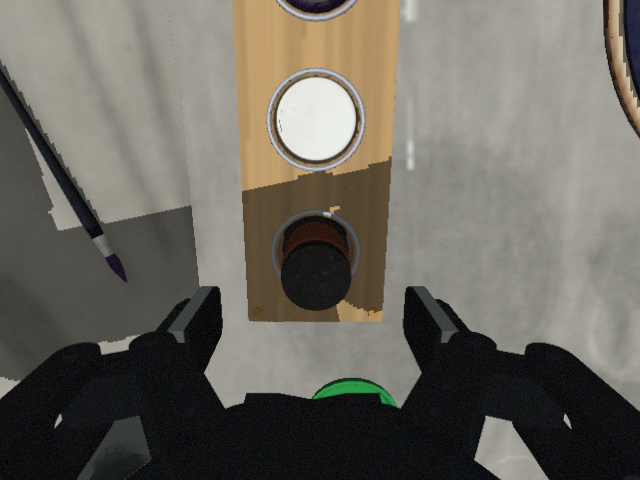

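The cap at (316,275) sits midway between the jaws, to within about 2 mm. Descending.

```bash
python3 -m pendant '[[0.075,0.0015,0.001,0.015,0,0,0],[0.075,0,0,0.02,0,0,0],[0.075,0,0,0.014,0,0,0],[0.075,0,0,0.006,0,0,0],[0.075,0,0,0,0,0,0]]'
python3 - <<'E'
from h import *
go([.5533,.0132,.083])
c=cams.camera("wrist"); cv2.imwrite("pics/w6.png",c["color"][:,:,::-1])
E
```

```text
time: 7.62
tool_pos: [0.5534, 0.0144, 0.0854]
eef_rot: [[0.204, 0.979, -0.001], [0.979, -0.204, 0.0], [-0.0, -0.001, -1.0]]
wrist_force: [0.3, 0.1, -0.2]
width: 0.0748
t 7.62 p [0.5534 0.0144 0.0854] w 0.0748 F [ 0.3  0.1 -0.2] z [-7.e-04  1.e-04 -1.e+00] yawY -11.79
shift tool mm [-1.2  0.2  2.4]
```

View pics/w6.png

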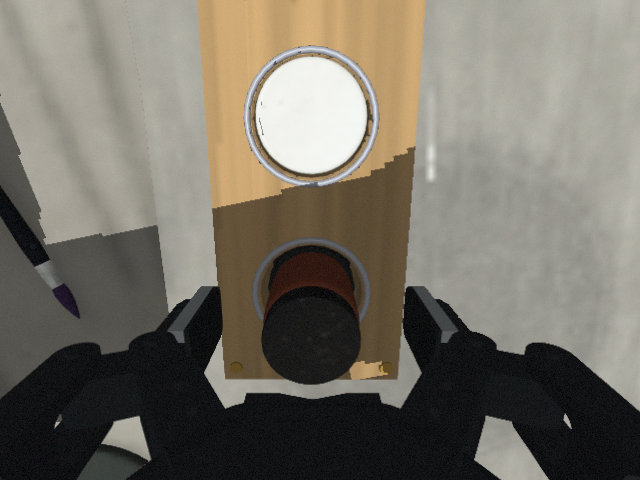

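```bash
python3 -m pendant '[[0.05,0,0,0.002,0,0,0],[0.042,0,0,0,0,0,0],[0.03,0,0,0,0,0,0],[0.03,0,0,0,0,0,0],[0.03,0,0,0,0,0,0]]' 30
python3 - <<'E'
from h import *
go([.5533,.0132,.083])
c=cams.camera("wrist"); cv2.imwrite("pics/w7.png",c["color"][:,:,::-1])
E
```

```text
time: 8.3
tool_pos: [0.5539, 0.0144, 0.0841]
eef_rot: [[0.204, 0.979, 0.001], [0.979, -0.204, 0.0], [0.0, 0.001, -1.0]]
wrist_force: [0.1, -0.1, 1.3]
width: 0.0348
t 8.3 p [0.5539 0.0144 0.0841] w 0.0348 F [ 0.1 -0.1  1.3] z [ 7.e-04  0.e+00 -1.e+00] yawY -11.79
shift tool mm [-1.3 -0.3  1.1]
```

View pics/w7.png

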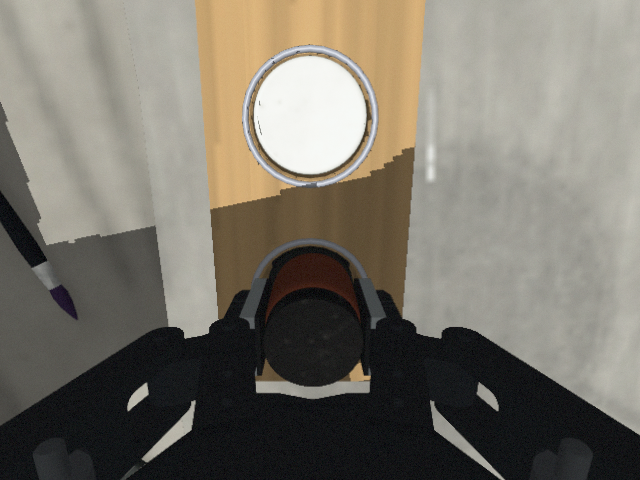

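The jaws hold at 34.8 mm, probably on the cap or with some pad give. The pot is centred between the pads. Lifting gently and checking.

```bash
python3 -m pendant '[[0.03,0,0,-0.003,0,0,0],[0.03,0,0,-0.01,0,0,0],[0.03,0,0,-0.015,0,0,0],[0.03,0,0,-0.015,0,0,0],[0.03,0,0,0,0,0,0]]'
python3 - <<'E'
from h import *
go([.5533,.0132,.083])
c=cams.camera("wrist"); cv2.imwrite("pics/w8.png",c["color"][:,:,::-1])
d=cams.camera("scene"); cv2.imwrite("pics/s8.png",cv2.resize(d["color"][150:350,200:420,::-1],None,fx=3,fy=3,interpolation=cv2.INTER_CUBIC))
E
```

```text
time: 8.98
tool_pos: [0.5553, 0.0143, 0.1292]
eef_rot: [[0.204, 0.979, 0.005], [0.979, -0.204, -0.0], [0.001, 0.005, -1.0]]
wrist_force: [0.1, 0.1, -1.5]
width: 0.0347
t 8.97 p [0.5553 0.0143 0.1292] w 0.0347 F [ 0.1  0.1 -1.5] z [ 4.7e-03 -2.0e-04 -1.0e+00] yawY -11.78
shift tool mm [-1.5 -2.  46.2]
```

View pics/w8.png

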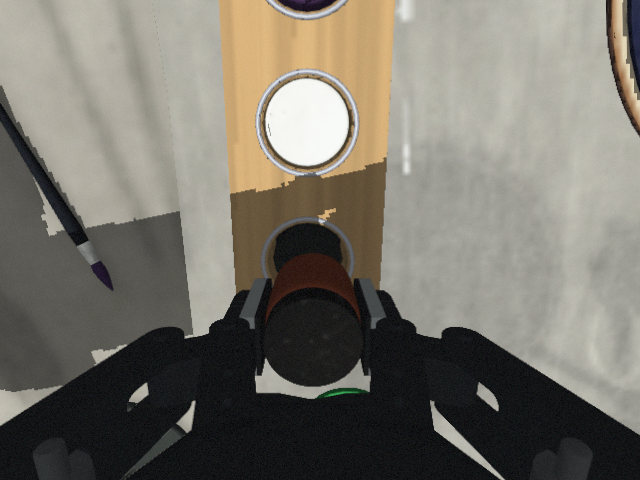

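View pics/s8.png

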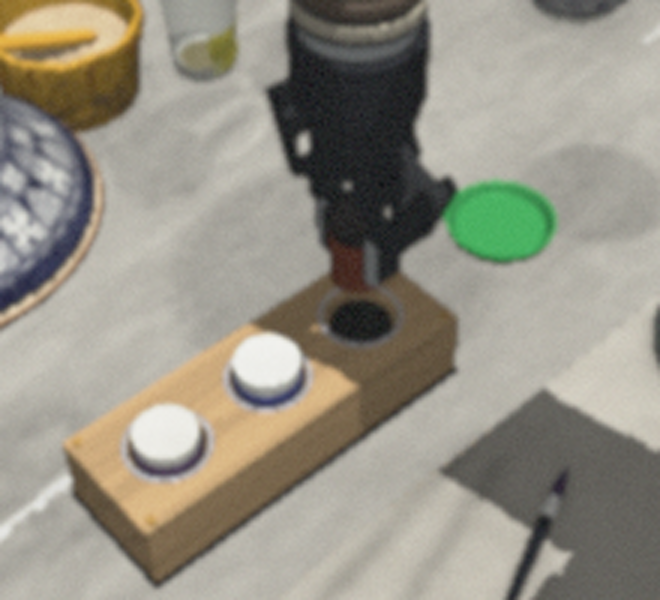

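The pot is out and held upright; the lift is up and the white pots are still down. Carrying it to the saucer.

```bash
python3 -m pendant '[[0.03,-0.025,0.004,0,0,0,0],[0.03,-0.04,0.007,0,0,0,0],[0.03,-0.045,0.008,0,0,0,0],[0.03,-0.035,0.006,0,0,0,0],[0.03,-0.017,0.0035,0,0,0,0]]'
python3 -m pendant '[[0.03,0,0,0.01,0,0,0],[0.03,0,0,0.01,0,0,0],[0.03,0,0,0,0,0,0],[0.03,0,0,0,0,0,0],[0.03,0,0,0,0,0,0]]'
python3 - <<'E'
from h import *
go([.5495,-.150,.0396])
c=cams.camera("wrist"); cv2.imwrite("pics/w9.png",c["color"][:,:,::-1])
for n in("top","scene"):
    c=cams.camera(n);hsv=cv2.cvtColor(c["color"],cv2.COLOR_RGB2HSV)
    x0,y0=(320,210) if n=="top" else (300,150)
    cv2.imwrite(f"pics/{n}9.png",cv2.resize(c["color"][y0:y0+100,x0:x0+120,::-1],None,fx=5,fy=5,interpolation=cv2.INTER_CUBIC))
E
```

```text
time: 9.7
tool_pos: [0.5477, -0.1515, 0.1261]
eef_rot: [[0.206, 0.979, -0.001], [0.979, -0.206, 0.0], [0.0, -0.001, -1.0]]
wrist_force: [0.1, 0.2, -0.2]
width: 0.0348
time: 10.32
tool_pos: [0.5488, -0.1496, 0.1071]
eef_rot: [[0.203, 0.979, 0.001], [0.979, -0.203, -0.0], [-0.0, 0.001, -1.0]]
wrist_force: [0.2, -0.8, -0.2]
width: 0.0347
t 10.32 p [ 0.5488 -0.1496  0.1071] w 0.0347 F [ 0.2 -0.8 -0.2] z [ 6.e-04 -2.e-04 -1.e+00] yawY -11.73
shift tool mm [-0.2  0.8 67.5]
```

View pics/w9.png

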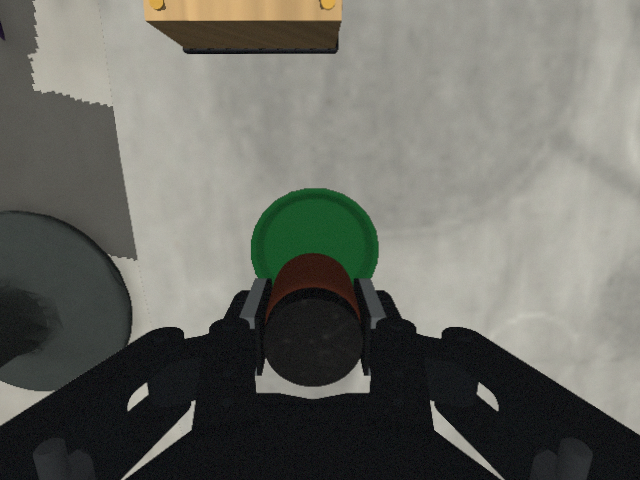

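View pics/scene9.png

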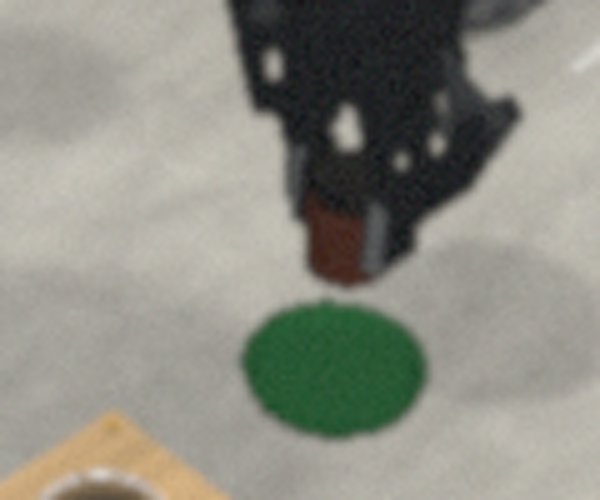

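View pics/top9.png

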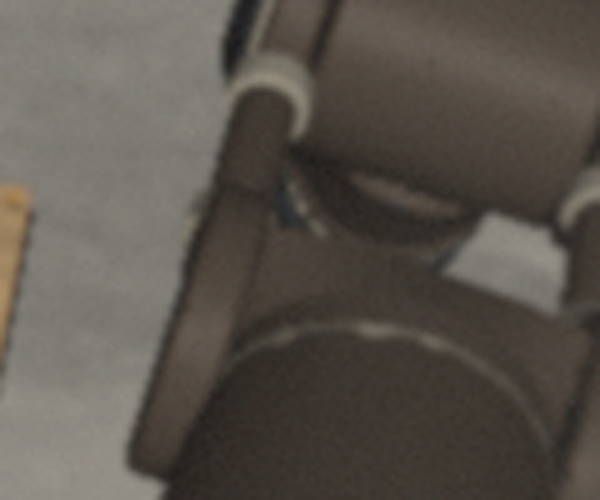

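The wrist view shows the saucer spanning u 251–379 (centre 315, far rim at v=188), with the pot at u≈313. Checking the along-arm fit.

```bash
python3 - <<'E'
from h import *
c=cams.camera("wrist"); a=np.linspace(0,2*np.pi,360)
def span(x,y,r,z): 
    q=proj(c,np.c_[x+r*np.cos(a),y+r*np.sin(a),a*0+z]); return q[:,0].min().round(1),q[:,0].max().round(1),q[:,1].min().round(1)
print(span(.5495,-.1515,.041,.010))
print(span(.5495,-.1535,.041,.010),span(.5515,-.1515,.041,.010))
s=bot.state()
for dx in(0,-.0013): 
    pc=s["tool_pos"]+s["eef_rot"]@np.array([dx,0,0]); print("pot cap span",span(pc[0],pc[1],.0172,s["tool_pos"][2]+.0104), proj(c,[[pc[0],pc[1],s["tool_pos"][2]+.0104]]).round(1), "body bottom", span(pc[0],pc[1],.0185,s["tool_pos"][2]-.0356))
E
```

```text
(np.float64(247.5), np.float64(377.4), np.float64(181.6))
(np.float64(248.3), np.float64(377.9), np.float64(184.8)) (np.float64(250.6), np.float64(380.5), np.float64(180.9))
pot cap span (np.float64(259.0), np.float64(360.2), np.float64(289.7)) [[309.6 336.4]] body bottom (np.float64(270.3), np.float64(350.0), np.float64(245.1))
pot cap span (np.float64(259.1), np.float64(360.1), np.float64(293.4)) [[309.6 339.8]] body bottom (np.float64(270.4), np.float64(350.0), np.float64(247.8))
```

Both the pot base and the saucer rim show the same ~6 px bias, so the relative error is only about 2 mm, against 14 mm of slack. Lowering.

```bash
python3 -m pendant '[[0.03,-0.0015,0.001,0.012,0,0,0],[0.03,0,0,0.02,0,0,0],[0.03,0,0,0.016,0,0,0],[0.03,0,0,0.01,0,0,0],[0.03,0,0,0,0,0,0]]'
python3 -m pendant '[[0.03,0,0,0.002,0,0,0],[0.03,0,0,0.002,0,0,0],[0.03,0,0,0.0015,0,0,0],[0.03,0,0,0,0,0,0],[0.03,0,0,0,0,0,0]]'
python3 - <<'E'
from h import *
go([.5495,-.150,.0396])
c=cams.camera("wrist"); cv2.imwrite("pics/w10.png",c["color"][:,:,::-1])
c=cams.camera("scene");x0,y0=(300,150)
cv2.imwrite(f"pics/scene10.png",cv2.resize(c["color"][y0:y0+100,x0:x0+120,::-1],None,fx=5,fy=5,interpolation=cv2.INTER_CUBIC))
E
```

```text
time: 11.15
tool_pos: [0.5479, -0.1513, 0.0471]
eef_rot: [[0.204, 0.979, -0.003], [0.979, -0.204, 0.001], [0.0, -0.003, -1.0]]
wrist_force: [-0.5, 0.5, 0.1]
width: 0.0348
time: 11.78
tool_pos: [0.5491, -0.1517, 0.0434]
eef_rot: [[0.204, 0.979, 0.0], [0.979, -0.204, -0.0], [-0.0, 0.0, -1.0]]
wrist_force: [-0.1, -0.4, -0.5]
width: 0.035
t 11.78 p [ 0.5491 -0.1517  0.0434] w 0.035 F [-0.1 -0.4 -0.5] z [ 3.e-04 -1.e-04 -1.e+00] yawY -11.78
shift tool mm [ 1.8 -0.   3.8]
```

View pics/w10.png

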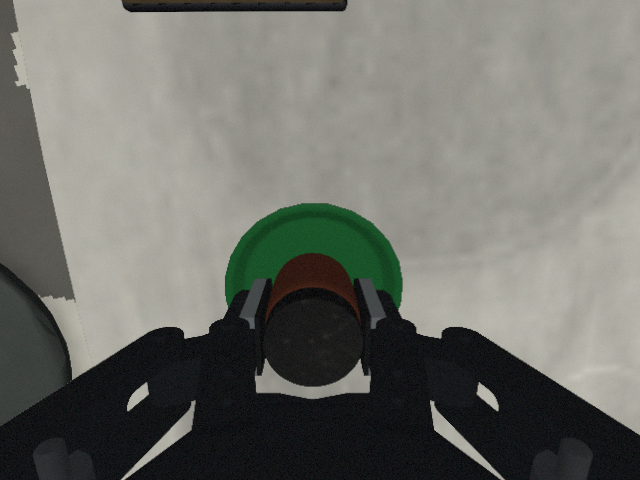

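View pics/scene10.png

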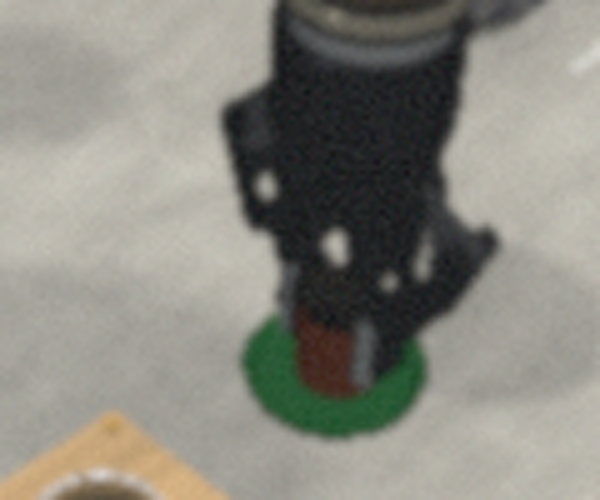

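The pot is over the saucer's middle (saucer u 226–402, pot 313) with nothing touching yet. Last few mm slowly.

```bash
python3 -m pendant '[[0.03,0,0,0.001,0,0,0],[0.03,0,0,0.001,0,0,0],[0.03,0,0,0.001,0,0,0],[0.03,0,0,0.0005,0,0,0],[0.03,0,0,0,0,0,0]]'
```

```text
time: 12.5
tool_pos: [0.549, -0.1517, 0.0399]
eef_rot: [[0.204, 0.979, -0.0], [0.979, -0.204, 0.0], [0.0, -0.0, -1.0]]
wrist_force: [-0.6, 0.3, 1.3]
width: 0.0352
```

```bash
python3 -m pendant '[[0.03,0,0,0.0005,0,0,0],[0.03,0,0,0.0003,0,0,0],[0.03,0,0,0,0,0,0],[0.03,0,0,0,0,0,0],[0.03,0,0,0,0,0,0]]'
```

```text
time: 13.12
tool_pos: [0.549, -0.1517, 0.0398]
eef_rot: [[0.204, 0.979, -0.0], [0.979, -0.204, 0.0], [0.0, -0.0, -1.0]]
wrist_force: [-3.6, 0.6, 7.0]
width: 0.0348
```

7 N of support means it stands on the saucer floor. I'll ease off, open gently, then rise.

```bash
python3 -m pendant '[[0.034,0,0,-0.0005,0,0,0],[0.038,0,0,0,0,0,0],[0.044,0,0,0,0,0,0],[0.052,0,0,0,0,0,0],[0.06,0,0,0,0,0,0]]' 20
python3 - <<'E'
from h import *
go(None)
c=cams.camera("wrist"); cv2.imwrite("pics/w11.png",c["color"][:,:,::-1])
E
```

```text
time: 13.75
tool_pos: [0.5491, -0.1517, 0.0393]
eef_rot: [[0.204, 0.979, -0.0], [0.979, -0.204, 0.0], [0.0, -0.0, -1.0]]
wrist_force: [-0.4, -0.8, 0.8]
width: 0.06
t 13.75 p [ 0.5491 -0.1517  0.0393] w 0.06 F [-0.4 -0.8  0.8] z [-0.  0. -1.] yawY -11.79
```

View pics/w11.png

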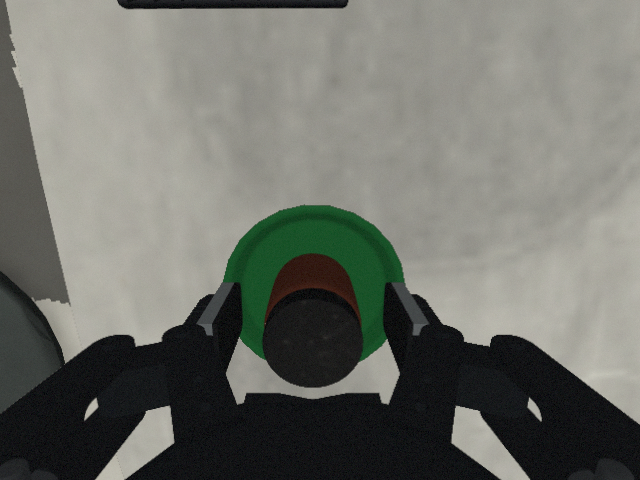

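The pot stands free between the open jaws, upright in the saucer. Rising straight up.

```bash
python3 -m pendant '[[0.07,0,0,-0.008,0,0,0],[0.075,0,0,-0.02,0,0,0],[0.075,0,0,-0.04,0,0,0],[0.075,0,0,-0.05,0,0,0],[0.075,0,0,-0.04,0,0,0]]'
python3 -m pendant '[[0.075,0,0,-0.03,0,0,0],[0.075,0,0,-0.02,0,0,0],[0.075,0,0,0,0,0,0],[0.075,0,0,0,0,0,0],[0.075,0,0,0,0,0,0]]'
python3 - <<'E'
from h import *
go(None)
c=cams.camera("wrist"); cv2.imwrite("pics/w12.png",c["color"][:,:,::-1])
c=cams.camera("scene")
cv2.imwrite(f"pics/scene12.png",cv2.resize(c["color"][150:350,200:420,::-1],None,fx=3,fy=3,interpolation=cv2.INTER_CUBIC))
E
```

```text
time: 14.42
tool_pos: [0.5499, -0.152, 0.2015]
eef_rot: [[0.204, 0.979, 0.004], [0.979, -0.204, -0.001], [-0.001, 0.004, -1.0]]
wrist_force: [0.2, 0.2, 0.0]
width: 0.0751
time: 15.05
tool_pos: [0.5482, -0.1514, 0.2462]
eef_rot: [[0.204, 0.979, -0.002], [0.979, -0.204, 0.001], [0.0, -0.002, -1.0]]
wrist_force: [-0.4, 0.1, -0.3]
width: 0.0745
t 15.05 p [ 0.5482 -0.1514  0.2462] w 0.0745 F [-0.4  0.1 -0.3] z [-2.3e-03  8.0e-04 -1.0e+00] yawY -11.78
```

View pics/w12.png

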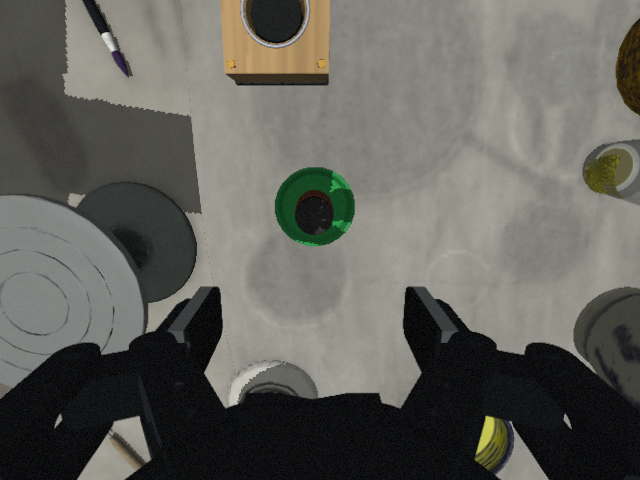

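View pics/scene12.png

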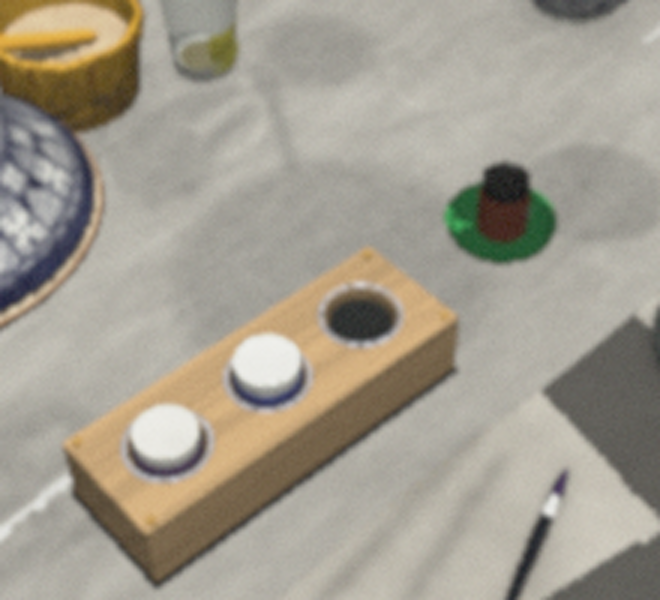

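The pot stands upright in the saucer (wrist view: pot (314,212), saucer (315,206); scene crop: pot (503,205)). Both white-capped pots are down, and the robot touches nothing. Handing in.

```bash
python3 -c "
from rig import job_done
print(job_done())"
```

```text
the job is handed in; nothing more can be done
None
```

The black-capped pot now stands upright in the green saucer, and I handed the job in at about 15 s.

- **Press and lift:** I pressed the pot in well_2 with closed fingers until the wrist force reached 13.5 N at the stop, then let go. The pictures showed it standing raised on its own.
- **Transfer:** I gripped it across the row, lifted it out, and set it down in the saucer until the force showed it was supported (7 N). Then I opened the jaws and rose clear.
- **Last checks:** the final pictures show the pot upright near the saucer's centre and both white-capped pots still down. The robot is clear, with no contact force.

Three readings disagreed slightly, none enough to affect the result:
- **Camera positions:** the scene and top cameras differed by 2–3 mm on where things were.
- **Wrist-camera offset:** the wrist camera showed the pot base and the saucer about 6 px from where I predicted.
- **Grip width:** the jaws read 34.8 mm on a 37 mm pot. I think they held the slightly narrower cap, but I did not confirm that. It held without slipping.

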